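# Set up the glaze sample board on the carving mat

## Task

The glaze sample board is leaning face-in against the firebrick. Swing its wooden leg well out from the back, then stand the board up on that leg on the clear half of the yellow mat, squarely behind the dish and with its glazed tiles facing the dish, so the carver on the far side can see it. Set it down gently and leave the brick, the dish and everything else where it is.

Things in the scene. Friction and masses are not known exactly. Their poses are not given: they have to be found in the camera images.
- sample_board: Loose plywood panel 110 wide, 220 tall, 12 thick, about 0.32 kg. Glazed tiles 6 mm proud on its face from 28 to 152 mm up; top 65 mm bare, to pinch. Origin: middle of its bottom edge (mid-thickness); z up the panel, x out of the tile face, y along its width. Starts leaning 20 degrees from vertical, tiles on the brick's top edge, back to the robot; lifting the leg can lift it.
- leg (a joint): Wooden strut, 28 wide, 14 thick, flat on the board's back when folded (middle plane 13 mm behind the panel's), hinged at its top, foot at the board's bottom. 0 rad = folded, 0.66 = fully out, at the stop; positive swings the foot away from the back. Starts at 0 to 0.06. Hinge friction 0.025 N m: stays where left and bears the board, which then leans back about 23 degrees on a fully open leg.
- leg_hinge (a point): Point on the hinge axis, at board (-13, 0, 165) mm; the axis is parallel to the board's y. It moves with the board and has its axes.
- leg_foot (a point): Centre of the round rubber foot (radius 6 mm) at the free end of the leg, 148 mm from the hinge axis; z points up the leg towards the hinge.
- firebrick: Pale insulating brick standing on its long edge, 64 deep (x), 230 long (y), 114 high, fixed. Origin: centre of its underside; x points away from the board, towards the far side of the table. The board leans on the top edge of its near (-x) face.
- work_mat: Yellow work mat, 320 (x) by 280 (y), 3 mm thick, fixed flat on the table. Origin: centre of its underside; x points to the carver's edge on the table's far side. The dish and tools lie on the +x half; the half nearer the robot (-x) is clear.
- mat_far_edge (a point): Middle of the mat's far (+x) edge, on its top, where the carver sits.
- carved_dish: Round unglazed dish, 110 diameter, 16 high, loose on the mat's far half. Origin: centre of its underside.
- flat_brush: Flat glaze brush lying on the mat, 132 long along its x (from -55 to +77 mm), 40 wide, 13 high. Origin: underside, at the ferrule.
- loop_tool: Loop carving tool lying on the mat, 121 long along its x (from -50 to +71 mm), 12 thick. Origin: underside of the handle.
- kiln_post: Hollow kiln post standing on the table behind the firebrick, 46 diameter, 75 high. Origin: centre of its underside.
- tall_vase: Tall unglazed vase on the left of the table, 225 high, 120 diameter. Origin: centre of its underside.
- bowl: Unglazed bowl on the right of the table, 144 diameter, 100 high. Origin: centre of its underside.
Things that resemble listed ones, but are neither listed nor needed, are in the scene too. Several things have the shape of the sample_board; the one meant has the colours described above.

How it is judged:
By the outcome, as a careful person would: the job done as asked, in the order asked, and still so for the second after the job is handed in, with the robot touching nothing.
It also fails if it takes over 61 s, if anything falls off the work surface, if the arm or the gripper's body presses on something with over 40 N, if the wrist force passes 120 N, or if a joint passes its speed limit or range.

## Robot

A 6-joint arm with a two-finger parallel gripper is mounted at the origin on the work surface. World frame = base frame: x ahead of the robot, y to its left, z up, the work surface at z = 0. Lengths are in m, angles in degrees, forces in N, time in s.
With the tool pointing down it reaches from about 0.25 to 0.725 m from the base axis. Payload 9.7 kg.
Tool frame: the origin (TCP) lies between the finger pads; the fingertips stand 22 mm ahead of it and the grasp point (between the pads) lies 3 mm ahead of it; z points along the fingers, y is the line along which they close (so a half turn about z gives the same grasp; the last joint's range is limited). The gripper opens to 85 mm and grips with 20 to 120 N. Pads are 22 mm wide; open, the fingers measure 114 mm over their backs; the gripper's body (76 mm by 85 mm) begins 54 mm behind the grasp point. The pads swing forward as they close: fully open they stand 13 mm farther back than shut.
Start: joints at [-68.354, 4.979, 10.078, 95.1, 0, 90], TCP at [0.203, -0.511, 0.253] pointing down, gripper open.
Joint ranges: [-179.16, 179.16], [-48.56, 103.87], [-65.8, 70.77], [-126.05, 130.52], [-82.76, 87.17], [-180, 180]. Speed limits (degrees/s): [127.2, 127.2, 147.25, 180, 180, 180].

## Interface

Orientations are given as [roll, pitch, yaw] about the fixed x, y, z axes, in that order (R = Rz(yaw) Ry(pitch) Rx(roll)).
In Python, from workcell import bot, viewer, finder gives the robot as it stands.
- The arm moves only by the tool move_arm, never from a script. Its arguments are lists of equal length, an entry for each row: "offset": the shift along the tool's x, y, z in cm, a list of three; "twist": the turn, a rotation vector about the tool's x, y, z in rad, a list of three; "grip": the opening, from 0 (shut) to 1 (fully open). In form: {"offset": [[x, y, z], ...], "twist": [[ax, ay, az], ...], "grip": [grip, ...]}. A call has 1 to 5 rows; each row shifts and turns the commanded pose from where the row before left it, along the tool's axes as they then stand; what a row does not reach is not made up. A row lasts 1/10 s, in which the tool goes at most 50 mm and 8.59 degrees, less where a joint would pass 70% of its speed; a pose out of reach is approached as far as the arm can. A call is refused whole if a number of a shift passes 5 or a number of a turn 0.15, either way. A call with a gripper value outside its range is refused whole. The fingers move at their own pace and stop on an object; "force" is the grip in N (left out, the last holds). Time passes only in rows, so rows that do not move let the fingers close. It gives the time, the measured TCP pose, the force, the opening and the grip force at its end, in the units of the state.
- bot.get_obs(): the state, without advancing time (a new reading comes with each control period).
- viewer.camera(name): name is "scene" or "top" or "wrist"; returns a dict with "color" (420x560x3 uint8, red, green, blue), "depth" (420x560 float32, m along the optical axis (not along the pixel's ray), 0 where there is no reading), "vfov" (degrees; the focal length in pixels is half the picture's height over the tangent of half this angle, whatever the lens; pixels are square), "cx", "cy" (the principal point, pixels), "position" and "attitude" of the camera in the world; the wrist camera has in their place "tool_from_camera" (4x4, takes a point from camera to tool coordinates, whose origin is the TCP and whose axes are the flange's). Camera axes: x right, y down, z forward; pixel columns grow to the right and rows downward; lengths in m; the calibration is good to about 2 mm. A picture is of the moment at which its call begins: read the wrist's pose just before it.
- bot.job_done(): hands the job in; it is judged then, once.
Trained networks look in a picture, given as the dict that the camera call returned (one of the last four; its "shot" number tells which), for a name from the list of things; names that differ only in an ending like _2 or _b are one class to them, and where a whole thing is asked for, a point or a joint stands for the part that bears it (a point fixed in the world has none). Each returns a list of dicts, best first, with "p" (0 to 1); they miss things now and then, are a little off and sometimes report something else, mostly with a low value. They report only what shows in the picture. A call takes as long as a camera call. They do not tell look-alikes from the thing itself.
- finder.boxes_of(picture, thing): "position" ([column, row] in pixels, amid what is visible of it).
- finder.pinpoint(picture, thing): "position" ([column, row] in pixels: a listed point, or the origin of a listed thing).
The state is a dict: "time": time; "q": joint angles; "qd": joint speeds; "joint_efforts": joint torques, N m; "ee_pos": TCP position; "tcp_rot": TCP orientation; "wrist_force": force on the tool from outside, world axes, zero at the start; "torque": the same for the moment, N m; "opening": finger opening in m; "grasp_force": force on a finger pad.
Only numpy, scipy, OpenCV 4.12 (cv2) and the standard library are available. Lean on these libraries where they do the work, as an engineer would, in place of code of your own. Each camera call takes 0.05 s, during which the arm holds its last target. There are 200 camera calls.

## Working session

There is one attempt and no reset: what is moved stays moved. The work goes in short steps, Python scripts to look and compute and a tool call to move; the robot and the scene stay as the last step left them, time stands still between calls to the robot, and variables do not carry over. Pictures are saved under pics/ and viewed, at most 10 in all, crops included, and the job is handed in when it is done.

Besides the shell and the picture viewer there is one more tool, called in YAML: its name, and indented under it one key for each argument. move_arm: Moves the arm, as the interface text tells. Its arguments: {"type":"object","properties":{"offset":{"type":"array","items":{"type":"array","items":{"type":"number"}}},"twist":{"type":"array","items":{"type":"array","items":{"type":"number"}}},"grip":{"type":"array","items":{"type":"number"}},"force":{"type":"number"}},"required":["offset","twist","grip"]}

```bash
ls; mkdir -p pics
cat > h.py <<'E'
import numpy as np,cv2
from scipy.spatial.transform import Rotation as R
from workcell import bot,viewer,finder
def T(o=None):
    o=o or bot.get_obs(); M=np.eye(4); M[:3,:3]=R.from_euler('xyz',o['tcp_rot'],degrees=True).as_matrix(); M[:3,3]=o['ee_pos']; return M
def shot(n):
    t=T(); p=viewer.camera(n)
    if n=='wrist': p['M']=t@np.array(p['tool_from_camera'])
    else:
        M=np.eye(4); a=np.array(p['attitude'])
        M[:3,:3]=a if a.shape==(3,3) else R.from_euler('xyz',a,degrees=True).as_matrix(); M[:3,3]=p['position']; p['M']=M
    p['f']=p['color'].shape[0]/2/np.tan(np.radians(p['vfov'])/2); return p
def w(p,c,r,d=None):
    if d is None:
        d=p['depth'][int(round(r)),int(round(c))]
    return (p['M']@np.array([(c-p['cx'])/p['f']*d,(r-p['cy'])/p['f']*d,d,1]))[:3]
def cloud(p):
    h,wd=p['depth'].shape; c,r=np.meshgrid(np.arange(wd),np.arange(h)); d=p['depth']
    X=np.stack([(c-p['cx'])/p['f']*d,(r-p['cy'])/p['f']*d,d],-1)@p['M'][:3,:3].T+p['M'][:3,3]; X[d==0]=np.nan; return X
def proj(p,x):
    q=np.linalg.inv(p['M'])@np.append(x,1); return q[:2]/q[2]*p['f']+[p['cx'],p['cy']]
def save(p,n): cv2.imwrite('pics/'+n,p['color'][...,::-1])
E
python3 - <<'E'
from h import *
o=bot.get_obs();print({k:np.round(v,3) for k,v in o.items()})
ims=[]
for n in ['scene','top']:
    p=shot(n); save(p,n+'0.png'); print(n,p['position'],p['attitude'],p['vfov'])
    X=cloud(p); np.save(n+'.npy',X)
    for t in ['sample_board','leg','firebrick','work_mat','carved_dish','flat_brush','loop_tool','kiln_post','tall_vase','bowl']:
        for q in finder.boxes_of(p,t)[:4]:
            c,r=q['position'];print(n,'box',t,round(q['p'],2),np.round([c,r]),np.round(w(p,c,r),3))
    for t in ['sample_board','leg_hinge','leg_foot','firebrick','work_mat','mat_far_edge','carved_dish']:
        for q in finder.pinpoint(p,t)[:4]:
            c,r=q['position'];print(n,'pt',t,round(q['p'],2),np.round([c,r]),np.round(w(p,c,r),3))
    ims.append(p['color'])
E
```

```text
pics
{'time': np.float64(0.0), 'q': array([-6.8354e+01,  5.0110e+00,  1.0036e+01,  9.5097e+01,  1.0000e-03,
        9.0001e+01]), 'qd': array([ 0.001, -0.055,  0.069,  0.017,  0.07 , -0.002]), 'joint_efforts': array([-1.0000e-03, -5.2039e+01,  4.6481e+01,  1.6000e-02, -0.0000e+00,
       -0.0000e+00]), 'ee_pos': array([ 0.203, -0.511,  0.253]), 'tcp_rot': array([-1.79928e+02, -1.00000e-03,  2.16440e+01]), 'wrist_force': array([-0.181,  0.807, -0.593]), 'torque': array([-0.001, -0.025,  0.01 ]), 'grasp_force': np.float64(0.0), 'opening': np.float64(0.085)}
scene [ 1.33890738 -0.47973087  1.19870116] [-137.14940839   -1.14285406   61.8541095 ] 49.50549896758404
scene box sample_board 0.85 [175. 223.] [ 0.288 -0.278  0.032]
scene box sample_board 0.78 [344. 200.] [0.558 0.211 0.161]
scene box sample_board 0.56 [302. 166.] [0.226 0.259 0.026]
scene box leg 0.77 [172. 212.] [ 0.234 -0.27   0.031]
scene box leg 0.66 [310. 161.] [0.218 0.3   0.031]
scene box firebrick 0.94 [333. 228.] [0.608 0.144 0.115]
scene box work_mat 0.58 [230. 280.] [ 0.565 -0.199 -0.   ]
scene box carved_dish 0.79 [
[... 2225 characters left out ...]
322.] [ 0.154 -0.216  0.013]
top pt sample_board 0.69 [200. 206.] [0.484 0.198 0.049]
top pt sample_board 0.58 [134. 290.] [ 0.232  0.394 -0.001]
top pt leg_hinge 0.89 [366. 277.] [ 0.288 -0.288  0.03 ]
top pt leg_hinge 0.76 [190. 304.] [0.2   0.224 0.021]
top pt leg_hinge 0.62 [189. 188.] [0.526 0.211 0.165]
top pt leg_foot 0.61 [194. 208.] [0.479 0.215 0.04 ]
top pt leg_foot 0.6 [342. 317.] [ 0.172 -0.22   0.037]
top pt leg_foot 0.56 [140. 294.] [0.227 0.365 0.033]
top pt firebrick 0.73 [210. 176.] [0.564 0.163 0.114]
top pt work_mat 0.87 [327. 182.] [ 0.567 -0.175 -0.002]
top pt mat_far_edge 0.73 [325. 126.] [ 0.736 -0.165  0.004]
top pt carved_dish 0.87 [319. 147.] [ 0.67  -0.146  0.018]
```

View pics/scene0.png

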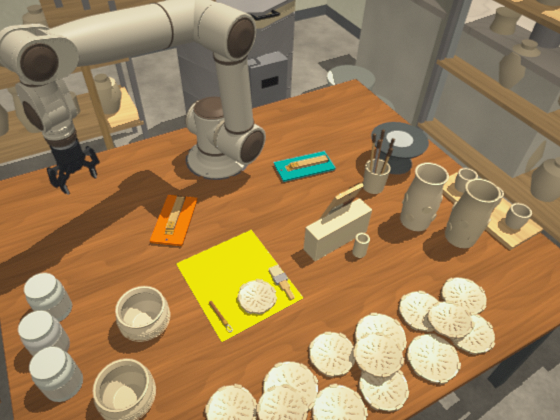

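View pics/top0.png

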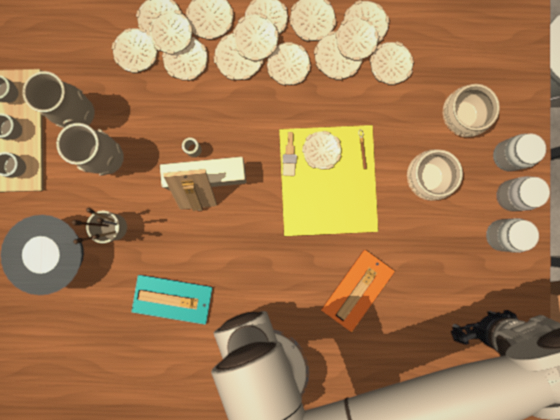

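The scenes show three board-shaped candidates in the top view: orange (357,292) and teal (173,298), both lying flat, and bare plywood (195,190). The plywood one leans on the pale brick with its leg towards the robot, so it fits the description. I'll confirm it in a crop and fit the geometry.

Run:
```python
from h import *
p=shot('top'); X=cloud(p); hsv=cv2.cvtColor(p['color'],cv2.COLOR_RGB2HSV)
cv2.imwrite('pics/crop1.png',cv2.resize(p['color'][130:240,130:270,::-1],None,fx=5,fy=5,interpolation=cv2.INTER_CUBIC))
def rect(m,n):
    P=X[m]; P=P[~np.isnan(P[:,0])]
    (c,s,a)=cv2.minAreaRect((P[:,:2]*1000).astype(np.float32)); print(n,len(P),np.round(c),np.round(s),round(a,1),'z',np.round(np.median(P[:,2]),4))
def big(m):
    n,l,s,_=cv2.connectedComponentsWithStats(m.astype(np.uint8)); return l==1+np.argmax(s[1:,4])
ym=big((hsv[...,0]>22)&(hsv[...,0]<35)&(hsv[...,1]>180)&(hsv[...,2]>120)); 
hull=cv2.convexHull(np.argwhere(ym)[:,::-1].astype(np.int32)); mm=np.zeros(ym.shape,np.uint8); cv2.fillConvexPoly(mm,hull,1); rect(ym,'mat')
q=cv2.approxPolyDP(hull,15,True)[:,0]; print('matcorners',[np.round(w(p,*a,),3) for a in q])
d=big((mm>0)&(hsv[...,1]<120)&(np.hypot(X[...,0]-.67,X[...,1]+.15)<.09)); rect(d,'dish')
P=X[d][:,:2];print('dishcircle',cv2.minEnclosingCircle((P*1000).astype(np.float32)))
b=big((hsv[...,1]<90)&(abs(X[...,2]-.114)<.008)&(abs(X[...,0]-.58)<.08)&(abs(X[...,1]-.14)<.15)); rect(b,'brick')
np.save('X.npy',X)
bd=(X[...,2]>.02)&(abs(X[...,0]-.52)<.08)&(abs(X[...,1]-.2)<.1)&(hsv[...,1]>60); bd=big(bd); P=X[bd]
np.save('bd.npy',P)
rng=np.random.default_rng(0);best=0
for _ in range(500):
    s=P[rng.choice(len(P),3)]; n=np.cross(s[1]-s[0],s[2]-s[0]); n/=np.linalg.norm(n)+1e-12
    inl=abs((P-s[0])@n)<.003
    if inl.sum()>best: best=inl.sum();B=inl
Q=P[B]; c=Q.mean(0); n=np.linalg.svd(Q-c)[2][2]; n*=-np.sign(n[0])
print('board',len(P),best,c,'n',n,'tilt',np.degrees(np.arcsin(n[2])),'yaw',np.degrees(np.arctan2(-n[1],-n[0])),'resid',np.std((Q-c)@n))
dd=(P-c)@n; L=P[(dd>.008)&(dd<.03)]; print('leg pts',len(L),L.mean(0),dd.max(), np.percentile(dd,[50,90,99]))
y=np.cross([0,0,1],-n); y/=np.linalg.norm(y); u=np.cross(-n,y); 
for nm,S in(('board',Q),('leg',L)):
    a=(S-c)@y;v=(S-c)@u; print(nm,'y',np.percentile(a,[1,99]),'u',np.percentile(v,[1,99]), 'zmax',S[:,2].max())
    h=S[v>np.percentile(v,97)]; print(' top',h.mean(0))
```

```text
Traceback (most recent call last):
ValueError: attempt to get argmax of an empty sequence
```

View pics/crop1.png

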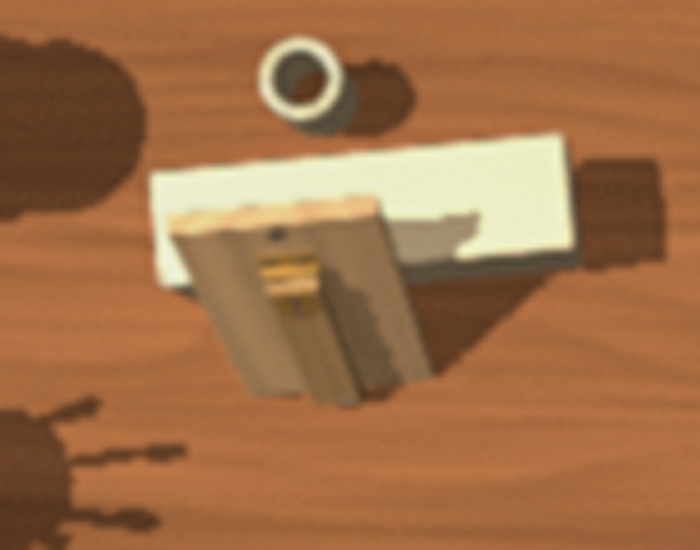

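The crop confirms it: plywood board, back to the robot, leg folded from hinge (crop 290,265) down to foot (335,400), leaning on the brick. Next I fix the mat mask.

```bash
cat > m.py <<'E'
from h import *
p=shot('top'); X=cloud(p); hsv=cv2.cvtColor(p['color'],cv2.COLOR_RGB2HSV); print(hsv[210,330],hsv[180,210],hsv[188,205],hsv[185,190])
def rect(m,n):
    P=X[m]; P=P[~np.isnan(P[:,0])]
    (c,s,a)=cv2.minAreaRect((P[:,:2]*1000).astype(np.float32)); print(n,len(P),np.round(c),np.round(s),round(a,1),'z',np.round(np.median(P[:,2]),4))
def big(m):
    n,l,s,_=cv2.connectedComponentsWithStats(m.astype(np.uint8)); return l==1+np.argmax(np.append(s[1:,4],0))
ym=big(abs(hsv[...,0].astype(int)-hsv[210,330,0])<4)&(hsv[...,1]>150)
hull=cv2.convexHull(np.argwhere(ym)[:,::-1].astype(np.int32)); mm=np.zeros(ym.shape,np.uint8); cv2.fillConvexPoly(mm,hull,1); rect(ym,'mat')
q=cv2.boxPoints(cv2.minAreaRect(hull)); print('matcorners',[np.round(w(p,*a,p['depth'][210,330]),3) for a in q])
d=big((mm>0)&(hsv[...,1]<130)&(np.hypot(X[...,0]-.67,X[...,1]+.15)<.07)); rect(d,'dish')
b=big((hsv[...,1]<90)&(abs(X[...,2]-.114)<.012)&(abs(X[...,0]-.58)<.08)&(abs(X[...,1]-.14)<.15)); rect(b,'brick')
bd=(X[...,2]>.02)&(abs(X[...,0]-.52)<.08)&(abs(X[...,1]-.2)<.1)&(hsv[...,1]>75); bd=big(bd); P=X[bd]
rng=np.random.default_rng(0);best=0
for _ in range(500):
    s=P[rng.choice(len(P),3)]; n=np.cross(s[1]-s[0],s[2]-s[0]); n/=np.linalg.norm(n)+1e-12
    inl=abs((P-s[0])@n)<.003
    if inl.sum()>best: best=inl.sum();B=inl
Q=P[B]; c=Q.mean(0); n=np.linalg.svd(Q-c)[2][2]; n*=-np.sign(n[0])
print('board',len(P),best,c,'n',n,'tilt',np.degrees(np.arcsin(n[2])),'yaw',np.degrees(np.arctan2(-n[1],-n[0])),'resid',np.std((Q-c)@n))
dd=(P-c)@n; L=P[(dd>.008)&(dd<.03)]; print('leg pts',len(L),dd.max())
y=np.cross([0,0,1],-n); y/=np.linalg.norm(y); u=np.cross(-n,y); 
for nm,S in(('board',Q),('leg',L)):
    a=(S-c)@y;v=(S-c)@u; print(nm,'y',np.percentile(a,[1,99]),'u',np.percentile(v,[1,99]), 'zmax',S[:,2].max())
    print(' top',S[v>np.percentile(v,95)].mean(0),'bot',S[v<np.percentile(v,5)].mean(0))
E
python3 m.py
```

```text
[ 29 155 236] [ 19  79 162] [ 16 117 142] [ 17 142 196]
mat 7766 [ 573. -178.] [319. 281.] 3.8 z 0.0019
matcorners [array([ 0.722, -0.027,  0.002]), array([ 0.74 , -0.307,  0.006]), array([ 0.423, -0.328, -0.006]), array([ 0.404, -0.049, -0.01 ])]
dish 1198 [ 662. -154.] [117. 117.] 3.0 z 0.0146
brick 1192 [576. 180.] [ 65. 215.] 6.8 z 0.1128
board 1728 1018 [0.52746483 0.21475105 0.1308983 ] n [-0.93199625 -0.10953952  0.34552002] tilt 20.21354289900172 yaw 6.703342410015062 resid 0.0012382168306252675
leg pts 264 0.020130626530362062
board y [-0.05254577  0.05452772] u [-0.11418511  0.08603276] zmax 0.2146141617504831
 top [0.55684997 0.22204854 0.21013168] bot [0.4887635  0.21592873 0.02758343]
leg y [-0.0126813   0.01511797] u [-0.11616676  0.03338596] zmax 0.1686977330591366
 top [0.52697046 0.21846161 0.16559804] bot [0.47481114 0.20720942 0.02935245]
```

Board, mat, dish and brick are located. Now a planning helper and the first waypoints.

```bash
cat >> h.py <<'E'
from scipy.linalg import logm,expm
nb=np.array([-.932,-.1095,.3455]); nb/=np.linalg.norm(nb); xb=-nb; yb=np.cross([0,0,1],xb); yb/=np.linalg.norm(yb); ub=np.cross(xb,yb)
cb=np.array([.52747,.21475,.1309])+.001*yb; ob=cb-.135*ub+.006*xb   # board origin
def tool(yaw,phi,pos):  # pointing phi deg forward of straight down
    M=np.eye(4); M[:3,:3]=R.from_euler('z',yaw,degrees=True).as_matrix()@R.from_euler('x',180,degrees=True).as_matrix()@R.from_euler('y',phi,degrees=True).as_matrix(); M[:3,3]=pos; return M
def plan(A,B,n=None,name=''):
    D=np.real(logm(np.linalg.inv(A)@B)); r=np.array([D[2,1],D[0,2],D[1,0]])
    if n is None: n=int(np.ceil(max(np.abs(r).max()/.14,np.linalg.norm(r)/.145,np.linalg.norm((B-A)[:3,3])/.047)))
    n=max(n,1); S=np.real(expm(D/n)); print(name,'n',n,'off',np.round(S[:3,3]*100,2),'tw',np.round(R.from_matrix(S[:3,:3]).as_rotvec(),4))
    return B
def bp(x,y,z): return ob+x*xb+y*yb+z*ub
E
python3 - <<'E'
from h import *
z=tool(0,30,[0,0,0]); print('zdir fwd?',z[:3,2])
A=T(); print(ob,bp(-.013,0,.165))
W=tool(6.7,0,[.40,.02,.25]); A=plan(A,W,name='way')
s=bp(-.006-.023,0,.065)
G=tool(6.7,55,s); P=G.copy(); P[:3,3]-=.09*G[:3,2]
print('G',s,'P',P[:3,3]); A=plan(A,P,name='pre'); plan(A,G,name='grasp')
E
```

```text
zdir fwd? [ 5.00000000e-01 -1.06057524e-16 -8.66025404e-01]
[0.48662112 0.21095757 0.00214059] [0.53112354 0.21618613 0.16147105]
way n 13 off [ 2.51 -3.58  0.03] tw [-0.      0.      0.0201]
G [0.48189717 0.21040256 0.07315732] P [0.40867698 0.20180116 0.1247792 ]
pre n 7 off [-0.34 -2.56  1.88] tw [0.     0.1371 0.    ]
grasp n 2 off [ 0.  -0.   4.5] tw [-0. -0.  0.]
```

move_arm:
  offset:
    - [2.5,-3.6,0]
    - [2.5,-3.6,0]
    - [2.5,-3.6,0]
    - [2.5,-3.6,0]
    - [2.5,-3.6,0]
  twist:
    - [0,0,0.02]
    - [0,0,0.02]
    - [0,0,0.02]
    - [0,0,0.02]
    - [0,0,0.02]
  grip: [1,1,1,1,1]

```text
time: 2.4
ee_pos: [0.2611, -0.2984, 0.2533]
tcp_rot: [180.0, -0.0, 15.8]
wrist_force: [1.2, -0.7, 0.6]
opening: 0.0853
grasp_force: 0.0
```

move_arm:
  offset:
    - [2.5,-3.6,0]
    - [2.5,-3.6,0]
    - [2.5,-3.6,0]
    - [2.5,-3.6,0]
    - [2.5,-3.6,0]
  twist:
    - [0,0,0.02]
    - [0,0,0.02]
    - [0,0,0.02]
    - [0,0,0.02]
    - [0,0,0.02]
  grip: [1,1,1,1,1]

```text
time: 2.9
ee_pos: [0.3404, -0.0941, 0.2536]
tcp_rot: [180.0, -0.1, 10.1]
wrist_force: [1.0, -0.9, -0.4]
opening: 0.0853
grasp_force: 0.0
```

move_arm:
  offset:
    - [2.5,-3.6,0]
    - [2.5,-3.6,0]
    - [2.5,-3.6,0]
    - [0,0,0]
  twist:
    - [0,0,0.02]
    - [0,0,0.02]
    - [0,0,0.02]
    - [0,0,0]
  grip: [1,1,1,1]

```text
time: 3.3
ee_pos: [0.3985, 0.0265, 0.2528]
tcp_rot: [-179.9, 0.0, 7.0]
wrist_force: [-0.5, 0.5, -0.6]
opening: 0.0849
grasp_force: 0.0
```

move_arm:
  offset:
    - [-0.3,-2.6,1.9]
    - [-0.3,-2.6,1.9]
    - [-0.3,-2.6,1.9]
    - [-0.3,-2.6,1.9]
  twist:
    - [0,0.137,0]
    - [0,0.137,0]
    - [0,0.137,0]
    - [0,0.137,0]
  grip: [1,1,1,1]

```text
time: 3.7
ee_pos: [0.4008, 0.0734, 0.1777]
tcp_rot: [-178.8, -31.1, 9.7]
wrist_force: [-106.4, -18.6, 32.2]
opening: 0.0852
grasp_force: 0.0
```

move_arm:
  offset:
    - [-0.3,-2.6,1.9]
    - [-0.3,-2.6,1.9]
    - [-0.3,-2.6,1.9]
    - [0,0,0]
    - [0,0,0]
  twist:
    - [0,0.137,0]
    - [0,0.137,0]
    - [0,0.137,0]
    - [0,0,0]
    - [0,0,0]
  grip: [1,1,1,1,1]

```text
time: 4.2
ee_pos: [0.5009, 0.1233, 0.1307]
tcp_rot: [-179.6, -50.1, 13.7]
wrist_force: [-0.3, -0.7, 1.3]
opening: 0.0851
grasp_force: 0.0
```

```bash
python3 - <<'E'
from h import *
o=bot.get_obs();print({k:np.round(v,3) for k,v in o.items()})
a=shot('scene');b=shot('top')
cv2.imwrite('pics/c2.png',np.hstack([cv2.resize(a['color'][80:300,200:450,::-1],(400,352)),cv2.resize(b['color'][80:300,120:370,::-1],(400,352))]))
E
python3 m.py
```

```text
{'time': np.float64(4.2), 'q': array([ 13.59 , -48.53 , -57.643,  30.741,   0.479, 179.915]), 'qd': array([-0.375, -0.482,  4.579,  1.674,  0.049,  0.186]), 'joint_efforts': array([ 4.330e-01, -6.259e+00,  5.107e+01, -9.085e+00,  1.800e-02,
       -7.000e-03]), 'ee_pos': array([0.501, 0.123, 0.131]), 'tcp_rot': array([-179.623,  -50.147,   13.723]), 'wrist_force': array([-0.315, -0.664,  1.306]), 'torque': array([-0.104,  0.602,  0.005]), 'grasp_force': np.float64(0.0), 'opening': np.float64(0.085)}
[ 29 157 234] [ 18  78 161] [ 15 118 143] [ 16 143 193]
mat 7791 [ 573. -178.] [319. 280.] 3.9 z 0.0019
matcorners [array([ 0.72 , -0.028,  0.011]), array([ 0.739, -0.305,  0.015]), array([ 0.423, -0.326,  0.004]), array([ 0.404, -0.049, -0.   ])]
dish 1194 [ 662. -154.] [117. 116.] 2.3 z 0.0147
brick 1203 [576. 181.] [ 65. 217.] 6.8 z 0.1129
board 1710 1004 [0.5287607  0.21564398 0.13482022] n [-0.93156183 -0.11233829  0.3457928 ] tilt 20.23019902083152 yaw 6.876171192332584 resid 0.0011749621141565465
leg pts 267 0.07304172900075215
board y [-0.05376441  0.05372371] u [-0.11843546  0.08205684] zmax 0.2147264231454893
 top [0.55709002 0.21983613 0.21022035] bot [0.48959709 0.21630323 0.02890598]
leg y [-0.01340961  0.01406141] u [-0.11898229  0.02976626] zmax 0.16782964638928366
 top [0.52739055 0.21520414 0.16592838] bot [0.47457933 0.20579137 0.03049336]
```

View pics/c2.png

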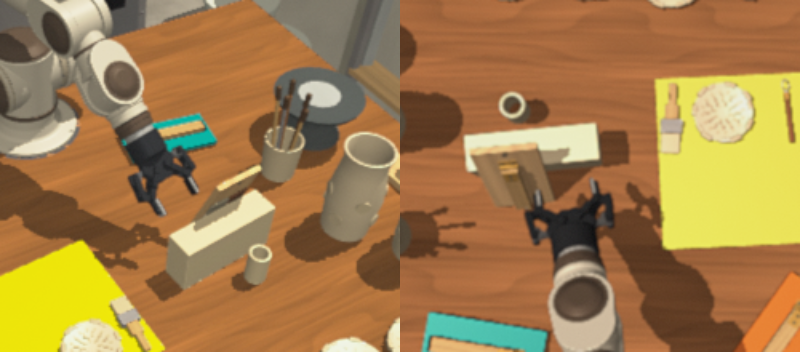

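Board unmoved: the arm just ran into its fold-in limit (q2 ≈ -48.5). I'll approach from above, straddling the leg higher up with less tilt.

```bash
cat >> h.py <<'E'
L1,L2,Lt,h0=.345,.522,.338,.20
def ik(r,z,phi):
    f=np.radians(phi); rw=r-Lt*np.sin(f); zw=z+Lt*np.cos(f)-h0; d2=rw*rw+zw*zw; c=(d2-L1**2-L2**2)/(2*L1*L2); b=np.arccos(c)  # angle between links
    a=np.arctan2(rw,zw)-np.arctan2(L2*np.sin(b),L1+L2*np.cos(b)); q2=np.degrees(a); q3=90-np.degrees(b); return np.round([q2,q3,90-phi-q2+q3],1)
E
python3 - <<'E'
from h import *
A=T(); print(ik(.55,.253,0),ik(.516,.131,50.1))
W=tool(6.7,25,[.45,.16,.27]); plan(A,W,name='W')
for v,k,n in((.09,.0245,'G'),(.15,.055,'P')):
    s=bp(-.006-k,0,v); 
    for ph in(40,45): print(n,s,ph,ik(np.hypot(s[0],s[1]),s[2],ph))
s=bp(-.006-.055,0,.15);P=tool(6.7,42,s); plan(W,P,name='P'); plan(P,tool(6.7,42,bp(-.0305,0,.09)),name='G')
E
```

```text
[ 5.  10.2 95.2] [-48.7 -57.5  31.1]
W n 4 off [ 1.38 -1.19 -3.29] tw [-0.0205 -0.1109  0.0247]
G [0.48907773 0.2112462  0.09713602] 40 [-33.3 -48.   35.3]
G [0.48907773 0.2112462  0.09713602] 45 [-37.4 -52.7  29.7]
P [0.48124005 0.21032536 0.16397891] 40 [-37.9 -43.3  44.6]
P [0.48124005 0.21032536 0.16397891] 45 [-42.5 -48.2  39.4]
P n 3 off [-0.75 -1.54  3.68] tw [0.     0.0989 0.    ]
G n 2 off [-1.94 -0.    2.75] tw [ 0. -0.  0.]
```

move_arm:
  offset:
    - [1.4,-1.2,-3.3]
    - [1.4,-1.2,-3.3]
    - [1.4,-1.2,-3.3]
    - [1.4,-1.2,-3.3]
    - [0,0,0]
  twist:
    - [-0.02,-0.11,0.025]
    - [-0.02,-0.11,0.025]
    - [-0.02,-0.11,0.025]
    - [-0.02,-0.11,0.025]
    - [0,0,0]
  grip: [1,1,1,1,1]

```text
time: 4.85
ee_pos: [0.4658, 0.0961, 0.2772]
tcp_rot: [180.0, -25.5, 11.7]
wrist_force: [0.4, 0.7, -1.3]
opening: 0.085
grasp_force: 0.0
```

Run:
```python
from h import *
o=bot.get_obs();print(np.round(o['q'],2),np.round(o['ee_pos'],4),np.round(o['tcp_rot'],1)); A=T(o)
print(ik(np.hypot(*o['ee_pos'][:2]),o['ee_pos'][2],-o['tcp_rot'][1]))
P=tool(6.7,42,bp(-.061,0,.15)); plan(A,P,name='P'); plan(P,tool(6.7,42,bp(-.0305,0,.09)),name='G')
```

```text
[ 11.66 -29.33 -20.12  73.76   0.   179.93] [0.4658 0.0961 0.2772] [180.  -25.5  11.7]
[-32.2 -22.2  74.5]
P n 4 off [-0.74 -2.76  2.87] tw [-0.0121  0.0721  0.0183]
G n 2 off [-1.94 -0.    2.75] tw [ 0. -0.  0.]
```

q6 has hit its ±180° range, so I use the equivalent half-turned grasp and unwind joint 6.

move_arm:
  offset:
    - [0,0,0]
    - [0,0,0]
    - [0,0,0]
    - [0,0,0]
    - [0,0,0]
  twist:
    - [0,0,-0.145]
    - [0,0,-0.145]
    - [0,0,-0.145]
    - [0,0,-0.145]
    - [0,0,-0.145]
  grip: [1,1,1,1,1]

```text
time: 5.35
ee_pos: [0.4626, 0.0958, 0.2693]
tcp_rot: [162.5, -18.5, 56.5]
wrist_force: [-0.5, 0.1, 0.2]
opening: 0.0853
grasp_force: 0.0
```

move_arm:
  offset:
    - [0,0,0]
    - [0,0,0]
    - [0,0,0]
    - [0,0,0]
    - [0,0,0]
  twist:
    - [0,0,-0.145]
    - [0,0,-0.145]
    - [0,0,-0.145]
    - [0,0,-0.145]
    - [0,0,-0.145]
  grip: [1,1,1,1,1]

```text
time: 5.85
ee_pos: [0.4626, 0.0958, 0.2693]
tcp_rot: [154.9, -2.8, 95.8]
wrist_force: [-0.7, -0.2, -0.1]
opening: 0.0855
grasp_force: 0.0
```

move_arm:
  offset:
    - [0,0,0]
    - [0,0,0]
    - [0,0,0]
    - [0,0,0]
    - [0,0,0]
  twist:
    - [0,0,-0.145]
    - [0,0,-0.145]
    - [0,0,-0.145]
    - [0,0,-0.145]
    - [0,0,-0.145]
  grip: [1,1,1,1,1]

```text
time: 6.35
ee_pos: [0.4626, 0.0958, 0.2693]
tcp_rot: [158.9, 14.2, 134.1]
wrist_force: [-0.9, -1.0, -0.3]
opening: 0.0854
grasp_force: 0.0
```

move_arm:
  offset:
    - [0,0,0]
    - [0,0,0]
    - [0,0,0]
    - [0,0,0]
    - [0,0,0]
  twist:
    - [0,0,-0.145]
    - [0,0,-0.145]
    - [0,0,-0.145]
    - [0,0,-0.145]
    - [0,0,-0.145]
  grip: [1,1,1,1,1]

```text
time: 6.85
ee_pos: [0.4626, 0.0958, 0.2693]
tcp_rot: [173.7, 24.5, 176.9]
wrist_force: [-1.0, 0.2, 0.0]
opening: 0.0854
grasp_force: 0.0
```

```bash
sed -i 's/M\[:3,3\]=pos; return M/M[:3,:3]=M[:3,:3]@np.diag([-1,-1,1]); M[:3,3]=pos; return M/' h.py
python3 - <<'E'
from h import *
o=bot.get_obs();print(np.round(o['q'],2),np.round(o['ee_pos'],4),np.round(o['tcp_rot'],1)); A=T(o)
P=tool(6.7,42,bp(-.061,0,.15)); plan(A,P,name='P'); plan(P,tool(6.7,42,bp(-.0305,0,.09)),name='G')
E
```

```text
[ 1.170e+01 -2.981e+01 -2.121e+01  7.336e+01  1.000e-02  1.343e+01] [0.4626 0.0958 0.2693] [173.7  24.5 176.9]
P n 4 off [0.96 2.66 2.72] tw [ 0.0035 -0.0741 -0.04  ]
G n 2 off [1.94 0.   2.75] tw [-0.  0.  0.]
```

move_arm:
  offset:
    - [1,2.7,2.7]
    - [1,2.7,2.7]
    - [1,2.7,2.7]
    - [1,2.6,2.7]
    - [0,0,0]
  twist:
    - [0.004,-0.074,-0.04]
    - [0.004,-0.074,-0.04]
    - [0.004,-0.074,-0.04]
    - [0.003,-0.074,-0.04]
    - [0,0,0]
  grip: [1,1,1,1,1]

```text
time: 7.35
ee_pos: [0.4775, 0.2125, 0.157]
tcp_rot: [-179.9, 41.6, -173.3]
wrist_force: [-0.6, -0.1, -0.7]
opening: 0.085
grasp_force: 0.0
```

Run:
```python
from h import *
o=bot.get_obs();print(np.round(o['q'],2),np.round(o['ee_pos'],4),np.round(o['tcp_rot'],1)); A=T(o)
p=shot('wrist'); save(p,'w1.png')
for t in('leg_hinge','leg_foot'):
  for q in finder.pinpoint(p,t)[:2]: print(t,q['p'],q['position'],np.round(w(p,*q['position']),3))
print('exp',bp(-.02,0,.165),bp(-.02,0,.017),[np.round(proj(p,bp(-.02,0,v))) for v in(.165,.017)])
G=tool(6.7,42,bp(-.0305,0,.09)); plan(A,G,name='G')
```

```text
[ 32.36 -36.41 -43.89  43.88 -16.81  19.75] [0.4775 0.2125 0.157 ] [-179.9   41.6 -173.3]
leg_hinge 0.62 [272.8, 327.4] [0.524 0.214 0.162]
leg_foot 0.61 [272.5, 79.9] [0.475 0.207 0.029]
exp [0.52459949 0.21541962 0.16388957] [0.4738144  0.20945292 0.02500374] [array([275., 332.]), array([276.,  75.])]
G n 2 off [ 1.56 -0.12  2.61] tw [-0.001  -0.0034  0.0002]
```

View pics/w1.png

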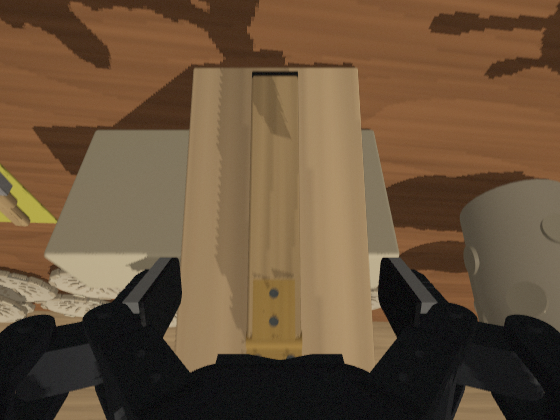

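The wrist view shows the leg centred between the open fingers: hinge near (273,327), foot near (273,80). Go down and close gently.

move_arm:
  offset:
    - [1.5,-0.1,2.5]
    - [1.5,-0.2,2.5]
    - [0,0,0]
  twist:
    - [0,0,0]
    - [0,0,0]
    - [0,0,0]
  grip: [1,1,1]
  force: 20

```text
time: 7.8
ee_pos: [0.4912, 0.208, 0.1033]
tcp_rot: [180.0, 41.6, -173.8]
wrist_force: [-0.7, 0.4, -0.8]
opening: 0.0855
grasp_force: 0.0
```

move_arm:
  offset:
    - [0,0,0]
    - [0,0,0]
    - [0,0,0]
    - [0,0,0]
    - [0,0,0]
  twist:
    - [0,0,0]
    - [0,0,0]
    - [0,0,0]
    - [0,0,0]
    - [0,0,0]
  grip: [0.4,0.4,0.4,0.4,0.4]

```text
time: 8.3
ee_pos: [0.4914, 0.2099, 0.1058]
tcp_rot: [179.9, 41.9, -173.7]
wrist_force: [-0.2, 0.5, -0.1]
opening: 0.0338
grasp_force: 0.0
```

Run:
```python
from h import *
o=bot.get_obs();print(np.round(o['q'],2),np.round(o['ee_pos'],4),np.round(o['tcp_rot'],1),o['opening']); A=T(o)
i=np.linalg.inv(A); d=A[:3,3]-ob; print('board coords',d@xb,d@yb,d@ub)
p=shot('wrist'); save(p,'w2.png')
```

```text
[ 30.93 -33.66 -48.32  36.1  -16.01  18.82] [0.4914 0.2099 0.1058] [ 179.9   41.9 -173.7] 0.033798693175088226
board coords -0.031474004345569274 -0.0015669508089276917 0.09888420383032509
```

View pics/w2.png

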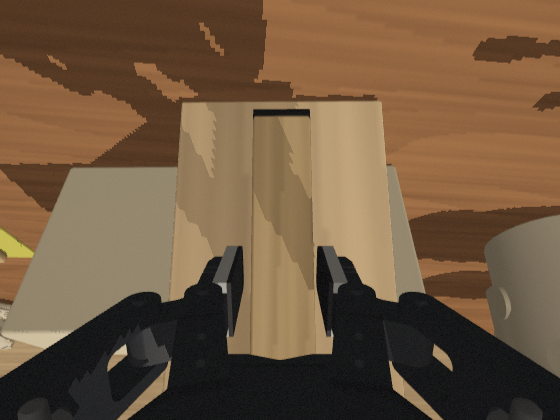

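move_arm:
  offset:
    - [0,0,0.1]
    - [0,0,0]
    - [0,0,0]
    - [0,0,0]
  twist:
    - [0,0,0]
    - [0,0,0]
    - [0,0,0]
    - [0,0,0]
  grip: [0.2,0.2,0.2,0.2]
  force: 20

```text
time: 8.75
ee_pos: [0.4921, 0.21, 0.1049]
tcp_rot: [179.9, 41.9, -173.7]
wrist_force: [-3.4, 0.0, 5.4]
opening: 0.0272
grasp_force: 24.6
```

```bash
cat >> h.py <<'E'
def arc(A,ang,H=None,ax=None):
    H=bp(-.013,0,.165) if H is None else H; ax=yb if ax is None else ax
    M=np.eye(4); M[:3,:3]=R.from_rotvec(ang*ax).as_matrix(); M[:3,3]=H-M[:3,:3]@H; return M@A
E
python3 - <<'E'
from h import *
A=T();o=bot.get_obs();print(o['opening'],o['grasp_force'],o['wrist_force'])
f=arc(A,.1)[:3,3]-A[:3,3]; s=1 if f@nb>0 else -1
E=arc(A,s*.62); print(E[:3,3]); plan(A,E,10)
r=np.hypot(*E[:2,3]); print(ik(r,E[2,3],np.degrees(np.arccos(-E[2,2]))))
E
```

```text
0.02720352349413604 24.582447409629822 [-3.36015217  0.0069046   5.4275962 ]
[0.46677407 0.207017   0.13831612]
 n 10 off [ 0.08 -0.   -0.42] tw [ 0.0003  0.062  -0.0001]
[ -7.4 -14.9  76.2]
```

move_arm:
  offset:
    - [0.08,0,-0.42]
    - [0.08,0,-0.42]
    - [0.08,0,-0.42]
    - [0.08,0,-0.42]
    - [0.08,0,-0.42]
  twist:
    - [0,0.062,0]
    - [0,0.062,0]
    - [0,0.062,0]
    - [0,0.062,0]
    - [0,0.062,0]
  grip: [0.2,0.2,0.2,0.2,0.2]

```text
time: 9.25
ee_pos: [0.477, 0.2081, 0.1196]
tcp_rot: [179.9, 24.0, -173.6]
wrist_force: [1.5, -1.0, 2.5]
opening: 0.0274
grasp_force: 24.0
```

```bash
python3 m.py | grep -A1 board
python3 - <<'E'
from h import *
o=bot.get_obs();print(o['wrist_force'],o['torque'],o['opening'],o['grasp_force'],o['ee_pos'],o['tcp_rot'])
E
```

```text
board 1731 1021 [0.52917389 0.212074   0.13450353] n [-0.9308016  -0.10987556  0.34861977] tilt 20.402917058672287 yaw 6.732269143429103 resid 0.0012631315036415916
leg pts 181 0.09961084263171624
board y [-0.05151223  0.05607021] u [-0.11750103  0.08237292] zmax 0.21415936129739688
 top [0.55750968 0.21956545 0.21013063] bot [0.49191368 0.19786476 0.03040447]
[-2.61266311 -0.13560575 -1.38289142] [-0.15419772  1.00921072  0.00389353] 0.027550830655495396 23.479348719120026 [0.47734891 0.20835785 0.12045572] [ 179.86548062   23.83521773 -173.6616094 ]
```

Board is staying put. Continue the swing.

move_arm:
  offset:
    - [0.08,0,-0.42]
    - [0.08,0,-0.42]
    - [0.08,0,-0.42]
    - [0.08,0,-0.42]
    - [0.08,0,-0.42]
  twist:
    - [0,0.062,0]
    - [0,0.062,0]
    - [0,0.062,0]
    - [0,0.062,0]
    - [0,0.062,0]
  grip: [0.2,0.2,0.2,0.2,0.2]

```text
time: 9.8
ee_pos: [0.4668, 0.2068, 0.1376]
tcp_rot: [179.9, 6.2, -173.6]
wrist_force: [1.3, -0.1, -0.2]
opening: 0.0272
grasp_force: 23.8
```

```bash
python3 m.py | grep -A6 board
python3 - <<'E'
from h import *
o=bot.get_obs();print(o['wrist_force'],o['torque'],o['opening'],o['grasp_force'],o['ee_pos'],o['tcp_rot'])
p=shot('wrist'); save(p,'w3.png')
for q in finder.pinpoint(p,'leg_foot')[:2]: print(q['p'],q['position'],np.round(w(p,*q['position']),3))
E
```

```text
board 1796 887 [0.53264199 0.20255346 0.14083285] n [-0.91568822 -0.11286117  0.3857168 ] tilt 22.688247265415786 yaw 7.026430153119832 resid 0.0012724884942921645
leg pts 110 0.26036635347857917
board y [-0.04157782  0.06339458] u [-0.12424682  0.07357855] zmax 0.21019205143260056
 top [0.55921163 0.22067507 0.20770634] bot [0.48958669 0.17941188 0.03105567]
leg y [-0.00141161  0.02599916] u [-0.02152985  0.02683144] zmax 0.17139164520812566
 top [0.53057218 0.2122555  0.16916702] bot [0.50348829 0.19944938 0.13710218]
[-2.39333606 -0.19302362 -2.36166745] [0.01556569 0.49045153 0.07713826] 0.02752342585675996 23.636584281921387 [0.46733992 0.20700694 0.13791514] [ 179.91851697    6.03967954 -173.61019704]
0.68 [277.3, 122.7] [0.41  0.199 0.085]
```

View pics/w3.png

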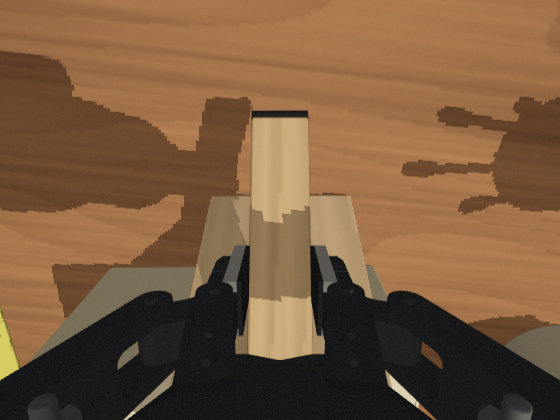

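move_arm:
  offset:
    - [0.03,0,-0.15]
    - [0.03,0,-0.15]
    - [0,0,0]
  twist:
    - [0,0.022,0]
    - [0,0.022,0]
    - [0,0,0]
  grip: [0.2,0.2,0.2]

```text
time: 10.25
ee_pos: [0.4659, 0.2068, 0.1408]
tcp_rot: [179.9, 3.7, -173.6]
wrist_force: [0.4, -0.3, -2.3]
opening: 0.0273
grasp_force: 23.6
```

move_arm:
  offset:
    - [0,0,0]
    - [0,0,0]
    - [0,0,0]
    - [0,0,0]
  twist:
    - [0,0,0]
    - [0,0,0]
    - [0,0,0]
    - [0,0,0]
  grip: [0.8,0.8,0.8,0.8]

```text
time: 10.65
ee_pos: [0.466, 0.2069, 0.1411]
tcp_rot: [179.9, 3.8, -173.6]
wrist_force: [0.3, 0.2, 0.0]
opening: 0.0685
grasp_force: 0.0
```

move_arm:
  offset:
    - [0,0,-4]
    - [0,0,-4]
    - [0,0,-4]
    - [0,0,0]
  twist:
    - [0,0,0]
    - [0,0,0]
    - [0,0,0]
    - [0,0,0]
  grip: [1,1,1,1]

```text
time: 11.05
ee_pos: [0.4592, 0.2064, 0.2666]
tcp_rot: [179.8, 4.3, -173.6]
wrist_force: [0.2, 0.3, 0.6]
opening: 0.0858
grasp_force: 0.0
```

```bash
python3 - <<'E'
from h import *
o=bot.get_obs();print(np.round(o['q'],1),o['ee_pos'],o['tcp_rot'])
p=shot('wrist'); save(p,'w4.png'); X=cloud(p); hsv=cv2.cvtColor(p['color'],cv2.COLOR_RGB2HSV)
for t in('leg_foot','leg_hinge'):
  for q in finder.pinpoint(p,t)[:2]: print(t,q['p'],q['position'],np.round(w(p,*q['position']),3))
d=(X-ob); bx,by,bz=d@xb,d@yb,d@ub
m=(abs(bx)<.02)&(abs(by)<.052)&(abs(by)>.017)&(bz>.03)&(bz<.215); Q=X[m]; 
def pl(Q):
  for _ in range(4):
    c=np.median(Q,0) if _==0 else Q.mean(0); n=np.linalg.svd(Q-c,full_matrices=False)[2][2]; n*=-np.sign(n[0]); e=(Q-c)@n; Q=Q[abs(e)<max(.002,1.5*e.std())]
  return c,n,len(Q),e.std()
c,n,k,s=pl(Q); print('plane',c,n,k,s,'tilt',np.degrees(np.arcsin(n[2])),'yaw',np.degrees(np.arctan2(-n[1],-n[0])),'off at ob',(c-ob)@n)
l=(bx<-.04)&(bx>-.16)&(abs(by)<.02)&(bz>-.05)&(bz<.2); c2,n2,k2,s2=pl(X[l]); print('leg',c2,n2,k2,s2,'angle',np.arccos(n@n2),(c2-ob)@yb)
E
python3 m.py | grep -A6 board
```

```text
[24.8 -5.1  1.4 92.4 -1.1 18.3] [0.45923206 0.20635329 0.2666083 ] [ 179.76474667    4.25418954 -173.60211   ]
leg_foot 0.98 [277.1, 114.0] [0.406 0.199 0.09 ]
leg_hinge 0.83 [277.8, 292.1] [0.531 0.213 0.165]
plane [0.53027847 0.20935857 0.13025875] [-0.91144271 -0.10434422  0.39797547] 11069 0.0005029570235432411 tilt 23.451676281812684 yaw 6.530929678705822 off at ob 0.011363562501756665
leg [0.4326184  0.20373919 0.08763515] [-0.14583802  0.98852586  0.03934336] 3770 0.005920047706981746 angle 1.5253469502097727 -0.0008676722715031041
board 1878 896 [0.53353295 0.20352617 0.13981048] n [-0.90915924 -0.11407363  0.4005205 ] tilt 23.61072177293088 yaw 7.151617482074207 resid 0.0012643377625555497
leg pts 127 0.3155841224045166
board y [-0.04148159  0.06236735] u [-0.1188363   0.07429395] zmax 0.21124743822615177
 top [0.56166345 0.21671029 0.20663232] bot [0.49027457 0.17995168 0.03480196]
leg y [-0.00100516  0.02695567] u [-0.01003819  0.02792731] zmax 0.17159145903568884
 top [0.53095391 0.2141047  0.16868331] bot [0.50327372 0.21045521 0.14338936]
```

View pics/w4.png

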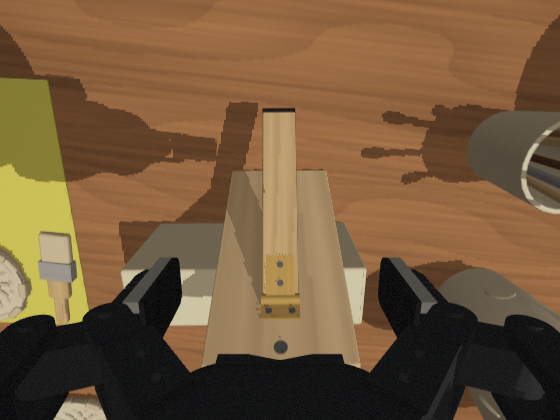

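The leg stands well out: foot at (277,114), hinge at (278,305). The board has tipped to about 23.5° and still leans on the brick. Refit its pose and plan the top pinch.

```bash
cat >> h.py <<'E'
# refit after leg swing
nb=np.array([-.91144,-.10434,.39798]); nb/=np.linalg.norm(nb); xb=-nb; yb=np.cross([0,0,1],xb); yb/=np.linalg.norm(yb); ub=np.cross(xb,yb)
c_=np.array([.53028,.20936,.13026])+.006*xb
_y=(np.array([.532,.2143,.165])-c_)@yb
ob=c_+_y*yb; ob=ob-ub*(ob[2]-.0024)/ub[2]
def leanphi(): return -np.degrees(np.arcsin(nb[2]))
E
python3 - <<'E'
from h import *
print('y shift',_y,'ob',ob,'top',bp(0,0,.22),'yaw',np.degrees(np.arctan2(xb[1],xb[0])))
p=shot('wrist'); X=cloud(p); d=X-ob; bx,by,bz=d@xb,d@yb,d@ub
m=(abs(bx+.006)<.005)&(bz>.02)&(bz<.25)&(abs(by)<.08); print('edges y',np.percentile(by[m&(bz<.1)],[.5,99.5]),'z',np.percentile(bz[m],[.2,99.8]))
l=(abs(by)<.02)&(bx<-.05)&(bx>-.17); Q=d[l]; h=np.stack([bx[l]+.013,bz[l]-.165],-1); a=np.arctan2(-h[:,0],-h[:,1]); rr=np.hypot(*h.T); k=(rr>.06)&(rr<.155); print('leg',k.sum(),np.percentile(a[k],[10,50,90]),rr[k].max(),'minus 7mm:',np.median(a[k]-np.arcsin(.007/rr[k])),'y',np.percentile(by[l][k],[2,98]))
A=T()
# grasp: tool y along xb, z along -ub
def grip(v,back=0):
    M=np.eye(4); M[:3,2]=-ub; M[:3,1]=xb; M[:3,0]=np.cross(xb,-ub); M[:3,3]=bp(0,0,v)+back*ub; return M
for s in (1,-1):
    G=grip(.197); G[:3,:3]=G[:3,:3]@np.diag([s,s,1]); P=G.copy(); P[:3,3]+=.07*ub
    print(s,'G',G[:3,3],'P',P[:3,3],R.from_matrix(G[:3,:3]).as_euler('xyz',degrees=True)); plan(A,P,name='P'); plan(P,G,name='G'); 
    print(ik(np.hypot(*G[:2,3]),G[2,3],-23),ik(np.hypot(*P[:2,3]),P[2,3],-23))
E
```

```text
Traceback (most recent call last):
NameError: name '_y' is not defined
```

```bash
sed -i 's/_y=(/yS=(/; s/c_+_y\*yb/c_+yS*yb/' h.py
cat > g.py <<'E'
from h import *
print('y shift',yS,'ob',ob,'top',bp(0,0,.22),'yaw',np.degrees(np.arctan2(xb[1],xb[0])))
p=shot('wrist'); X=cloud(p); d=X-ob; bx,by,bz=d@xb,d@yb,d@ub
m=(abs(bx+.006)<.005)&(bz>.02)&(bz<.25)&(abs(by)<.08); print('edges y',np.percentile(by[m&(bz<.1)],[.5,99.5]),'z',np.percentile(bz[m],[.2,99.8]))
l=(abs(by)<.02)&(bx<-.05)&(bx>-.17); h=np.stack([bx[l]+.013,bz[l]-.165],-1); a=np.arctan2(-h[:,0],-h[:,1]); rr=np.hypot(*h.T); k=(rr>.06)&(rr<.155); print('leg',k.sum(),np.percentile(a[k],[10,50,90]),rr[k].max(),'minus 7mm:',np.median(a[k]-np.arcsin(.007/rr[k])),'y',np.percentile(by[l][k],[2,98]))
A=T()
def grip(v,back=0):
    M=np.eye(4); M[:3,2]=-ub; M[:3,1]=xb; M[:3,0]=np.cross(xb,-ub); M[:3,3]=bp(0,0,v)+back*ub; return M
for s in (1,-1):
    G=grip(.197); G[:3,:3]=G[:3,:3]@np.diag([s,s,1]); P=G.copy(); P[:3,3]+=.07*ub
    print(s,'G',G[:3,3],'P',P[:3,3],R.from_matrix(G[:3,:3]).as_euler('xyz',degrees=True)); plan(A,P,name='P'); plan(P,G,name='G'); 
    print(ik(np.hypot(*G[:2,3]),G[2,3],-23),ik(np.hypot(*P[:2,3]),P[2,3],-23))
E
python3 g.py
```

```text
y shift 0.004712319946066778 ob [0.48113404 0.20847696 0.0024    ] top [0.5681216  0.21843513 0.20422666] yaw 6.530687285864108
edges y [-0.05399449  0.05473077] z [0.0209759  0.21022151]
leg 3764 [0.67244504 0.69167808 0.72552754] 0.15322723225345103 minus 7mm: 0.6241609427739989 y [-0.01353049  0.01346201]
1 G [0.55902744 0.21739405 0.1831266 ] P [0.5867053  0.22056256 0.24734417] [-156.54801341    0.           96.53068729]
P n 12 off [-0.91  0.8  -0.06] tw [0.031  0.0309 0.1281]
G n 2 off [-0.   0.   3.5] tw [ 0. -0.  0.]
[ 37.6  39.8 115.3] [ 46.8  60.3 126.5]
-1 G [0.55902744 0.21739405 0.1831266 ] P [0.5867053  0.22056256 0.24734417] [156.54801341   0.         -83.46931271]
P n 12 off [-0.92 -0.79 -0.06] tw [-0.0309  0.031  -0.1284]
G n 2 off [ 0.  -0.   3.5] tw [0. 0. 0.]
[ 37.6  39.8 115.3] [ 46.8  60.3 126.5]
```

```bash
cat >> g.py <<'E'
print('----')
G=grip(.203); P=grip(.203,.045); Wp=P.copy(); Wp[:3,3]+=[-.04,0,.06]
plan(A,Wp,name='W'); plan(Wp,P,name='P'); plan(P,G,name='G')
for M in (Wp,P,G): print(M[:3,3],ik(np.hypot(*M[:2,3]),M[2,3],-23))
E
python3 g.py | sed -n '/----/,$p'
```

```text
----
W n 12 off [-0.53  0.49 -0.36] tw [0.031  0.0309 0.1281]
P n 2 off [-0.23  3.02  1.96] tw [ 0. -0.  0.]
G n 1 off [-0.   0.   4.5] tw [ 0. -0.  0.]
[0.53919274 0.21970254 0.28991369] [ 37.   50.9 126.9]
[0.57919274 0.21970254 0.22991369] [ 43.5  53.5 123. ]
[0.56139983 0.21766564 0.18863096] [ 38.1  41.2 116.1]
```

```bash
cat >> g.py <<'E'
print('====')
Wp=P.copy(); Wp[:3,:3]=R.from_rotvec(-np.radians(13)*yb).as_matrix()@P[:3,:3]; Wp[:3,3]=[.565,.219,.285]; print(Wp[:3,2])
plan(A,Wp,name='W'); plan(Wp,P,name='P'); print(ik(np.hypot(*Wp[:2,3]),Wp[2,3],-10.5))
E
python3 g.py | sed -n '/====/,$p'
```

```text
====
[-0.18023434 -0.0206329  -0.98340727]
W n 12 off [-0.74  0.65 -0.26] tw [0.0162 0.0161 0.13  ]
P n 2 off [-0.05  1.34  2.51] tw [0.1134 0.     0.    ]
[ 27.1  39.3 112.7]
```

move_arm:
  offset:
    - [-0.74,0.65,-0.26]
    - [-0.74,0.65,-0.26]
    - [-0.74,0.65,-0.26]
    - [-0.74,0.65,-0.26]
    - [-0.74,0.65,-0.26]
  twist:
    - [0.016,0.016,0.13]
    - [0.016,0.016,0.13]
    - [0.016,0.016,0.13]
    - [0.016,0.016,0.13]
    - [0.016,0.016,0.13]
  grip: [1,1,1,1,1]

```text
time: 11.9
ee_pos: [0.4986, 0.2325, 0.2737]
tcp_rot: [-176.6, 0.1, 148.8]
wrist_force: [0.4, -0.8, 0.2]
opening: 0.0852
grasp_force: 0.0
```

move_arm:
  offset:
    - [-0.74,0.65,-0.26]
    - [-0.74,0.65,-0.26]
    - [-0.74,0.65,-0.26]
    - [-0.74,0.65,-0.26]
    - [-0.74,0.65,-0.26]
  twist:
    - [0.016,0.016,0.13]
    - [0.016,0.016,0.13]
    - [0.016,0.016,0.13]
    - [0.016,0.016,0.13]
    - [0.016,0.016,0.13]
  grip: [1,1,1,1,1]

```text
time: 12.4
ee_pos: [0.5478, 0.229, 0.2831]
tcp_rot: [-171.6, -0.7, 111.2]
wrist_force: [0.2, 0.0, 0.6]
opening: 0.0857
grasp_force: 0.0
```

move_arm:
  offset:
    - [-0.74,0.65,-0.26]
    - [-0.74,0.65,-0.26]
    - [0,0,0]
  twist:
    - [0.016,0.016,0.13]
    - [0.016,0.016,0.13]
    - [0,0,0]
  grip: [1,1,1]

```text
time: 12.7
ee_pos: [0.566, 0.2182, 0.2855]
tcp_rot: [-169.6, -0.0, 96.3]
wrist_force: [-0.5, 0.6, -0.0]
opening: 0.0856
grasp_force: 0.0
```

```bash
cat > g2.py <<'E'
from h import *
def grip(v,back=0):
    M=np.eye(4); M[:3,2]=-ub; M[:3,1]=xb; M[:3,0]=np.cross(xb,-ub); M[:3,3]=bp(0,0,v)+back*ub; return M
o=bot.get_obs(); A=T(o); print(np.round(o['q'],1),np.round(o['ee_pos'],4),np.round(o['tcp_rot'],1))
P=grip(.203,.045);G=grip(.203); plan(A,P,name='P'); plan(A,G,name='G direct'); plan(P,G,name='P-G')
p=shot('wrist'); X=cloud(p); d=X-ob; bx,by,bz=d@xb,d@yb,d@ub
# top edge face of board
m=(abs(bz-.22)<.006)&(abs(bx)<.02)&(abs(by)<.06); print('top face',m.sum(),np.percentile(bx[m],[2,50,98]),np.percentile(by[m],[2,98]),np.percentile(bz[m],[2,50,98]))
E
python3 g2.py
```

```text
[ 20.   25.1  37.4 112.4   2.5 103.4] [0.566  0.2182 0.2855] [-169.6   -0.    96.3]
P n 2 off [0.   1.3  2.55] tw [ 0.1143 -0.0009 -0.0015]
G direct n 3 off [-0.    0.67  3.17] tw [ 0.0762 -0.0006 -0.001 ]
P-G n 1 off [-0.   0.   4.5] tw [ 0. -0.  0.]
top face 3197 [-0.00665833 -0.00146241  0.00485854] [-0.05080993  0.05392598] [0.21520427 0.21880876 0.22017196]
```

Top face is right where predicted (within about 1 mm). Descend and pinch.

move_arm:
  offset:
    - [0,1.2,2.55]
    - [0,1.3,2.55]
    - [0,0,0]
  twist:
    - [0.114,0,0]
    - [0.114,0,-0.003]
    - [0,0,0]
  grip: [1,1,1]

```text
time: 13.05
ee_pos: [0.5782, 0.2208, 0.2172]
tcp_rot: [-155.4, 0.1, 96.9]
wrist_force: [0.2, -0.8, -5.4]
opening: 0.0852
grasp_force: 0.0
```

```bash
python3 g2.py
```

```text
[ 18.8  41.2  49.6 122.5   4.9 100.9] [0.5782 0.2208 0.2172] [-1.554e+02  1.000e-01  9.690e+01]
P n 1 off [-0.12 -0.45 -1.19] tw [-0.0193  0.0033  0.0051]
G direct n 1 off [-0.1  -0.36  3.31] tw [-0.0193  0.0033  0.0051]
P-G n 1 off [-0.   0.   4.5] tw [ 0. -0.  0.]
top face 5668 [-0.00619501 -0.0004018   0.0052703 ] [-0.04458788  0.05459564] [0.21722639 0.21875703 0.21997229]
```

move_arm:
  offset:
    - [-0.1,-0.3,1.1]
    - [0,0,1.1]
    - [0,0,1.0]
    - [0,0,0]
  twist:
    - [-0.019,0.003,0.005]
    - [0,0,0]
    - [0,0,0]
    - [0,0,0]
  grip: [1,1,1,1]

```text
time: 13.5
ee_pos: [0.5612, 0.2181, 0.2083]
tcp_rot: [-158.3, -0.3, 96.5]
wrist_force: [-0.3, 0.5, -0.3]
opening: 0.0852
grasp_force: 0.0
```

```bash
python3 g2.py
```

```text
[ 19.1  33.9  38.6 115.8   4.9 101.6] [0.5612 0.2181 0.2083] [-158.3   -0.3   96.5]
P n 1 off [-0.03  0.88 -2.67] tw [ 0.0312 -0.0052  0.0015]
G direct n 1 off [-0.05  0.74  1.82] tw [ 0.0312 -0.0052  0.0015]
P-G n 1 off [-0.   0.   4.5] tw [ 0. -0.  0.]
top face 6312 [-0.00652858 -0.00087237  0.00504776] [-0.03210126  0.05471947] [0.21619564 0.21874891 0.21994891]
```

move_arm:
  offset:
    - [0,0,0]
    - [0,0,0]
  twist:
    - [0,0,0]
    - [0,0,0]
  grip: [1,1]

```text
time: 13.75
ee_pos: [0.5625, 0.218, 0.2056]
tcp_rot: [-158.0, -0.2, 96.4]
wrist_force: [1.3, 0.1, -0.8]
opening: 0.0853
grasp_force: 0.0
```

```bash
python3 g2.py
```

```text
[ 19.   34.4  38.9 116.    4.9 101.7] [0.5625 0.218  0.2056] [-158.    -0.2   96.4]
P n 1 off [-0.01  0.64 -2.89] tw [ 0.0259 -0.0048 -0.0004]
G direct n 1 off [-0.03  0.53  1.61] tw [ 0.0259 -0.0048 -0.0004]
P-G n 1 off [-0.   0.   4.5] tw [ 0. -0.  0.]
top face 6395 [-0.00638869 -0.0007277   0.00509029] [-0.03102869  0.05472197] [0.21717892 0.21876027 0.21996915]
```

move_arm:
  offset:
    - [0,0.25,0.7]
    - [0,0.25,0.7]
    - [0,0,0]
    - [0,0,0]
  twist:
    - [0.013,0,0]
    - [0.012,-0.004,0]
    - [0,0,0]
    - [0,0,0]
  grip: [1,1,1,1]

```text
time: 14.2
ee_pos: [0.5617, 0.2178, 0.1875]
tcp_rot: [-156.3, 0.0, 96.5]
wrist_force: [-0.5, -1.1, 0.1]
opening: 0.0852
grasp_force: 0.0
```

```bash
python3 g2.py
```

```text
[ 19.   35.8  38.4 115.9   5.  101.5] [0.5617 0.2178 0.1875] [-156.3    0.    96.5]
P n 1 off [-0.01 -0.09 -4.59] tw [-0.0048  0.     -0.0014]
G direct n 1 off [-0.01 -0.07 -0.09] tw [-0.0048  0.     -0.0014]
P-G n 1 off [-0.   0.   4.5] tw [ 0. -0.  0.]
top face 7241 [-0.00629146 -0.00056545  0.00514544] [-0.01756048  0.05500572] [0.21718267 0.21875045 0.21995791]
```

move_arm:
  offset:
    - [0,0,0]
    - [0,0,0]
    - [0,0,0]
    - [0,0,0]
    - [0,0,0]
  twist:
    - [0,0,0]
    - [0,0,0]
    - [0,0,0]
    - [0,0,0]
    - [0,0,0]
  grip: [0.3,0.3,0.05,0.05,0.05]
  force: 50

```text
time: 14.75
ee_pos: [0.5617, 0.2178, 0.1886]
tcp_rot: [-156.4, 0.0, 96.5]
wrist_force: [-2.5, -0.7, 0.2]
opening: 0.0128
grasp_force: 1.6
```

move_arm:
  offset:
    - [0,0,0]
    - [0,0,0]
    - [0,0,0]
    - [0,0,0]
  twist:
    - [0,0,0]
    - [0,0,0]
    - [0,0,0]
    - [0,0,0]
  grip: [0.05,0.05,0.05,0.05]

```text
time: 15.15
ee_pos: [0.5614, 0.2178, 0.1886]
tcp_rot: [-156.3, 0.0, 96.5]
wrist_force: [-4.0, -1.4, 1.9]
opening: 0.0112
grasp_force: 50.8
```

Firm hold (opening 11 mm, 51 N). Plan the transfer using board poses.

```bash
cat > t.py <<'E'
from h import *
def bpose(o,yaw,lean): # lean>0 back
    M=np.eye(4); b=np.radians(lean); y=np.radians(yaw); e=np.array([np.cos(y),np.sin(y),0]); k=np.array([0,0,1])
    M[:3,0]=np.cos(b)*e+np.sin(b)*k; M[:3,2]=np.cos(b)*k-np.sin(b)*e; M[:3,1]=np.cross(M[:3,2],M[:3,0]); M[:3,3]=o; return M
import os,sys
C=T()
if not os.path.exists('rel.npy'):
    B0=np.eye(4); B0[:3,0]=xb;B0[:3,1]=yb;B0[:3,2]=ub;B0[:3,3]=ob; rel=np.linalg.inv(B0)@C; rel[0,3]=0; np.save('rel.npy',rel)
rel=np.load('rel.npy'); inv=np.linalg.inv(rel)
B=C@inv; print('rel',np.round(rel[:3,3],4),'board now',np.round(B[:3,3],4),'yaw',np.degrees(np.arctan2(B[1,0],B[0,0])),'lean',np.degrees(np.arcsin(B[2,0])))
F=bpose([.5518,-.1614,.0053],3.9,22.5)
def up(M,*v): M=M.copy(); M[:3,3]+=v; return M
W={'1':up(B,-.06,0,.06),'2':bpose([.48,0,.10],5,0),'3':up(F,0,0,.06),'4':up(F,0,0,.012),'5':F}
for k in sys.argv[1]:
    n=sys.argv[2:] and int(sys.argv[2]) or None
    C=plan(C,W[k]@rel,n,name=k); print('   tcp',np.round(C[:3,3],3),ik(np.hypot(*C[:2,3]),C[2,3],np.degrees(np.arcsin(W[k][2,0]))))
E
python3 t.py 12345
```

```text
rel [0.00e+00 2.00e-04 2.03e-01] board now [0.4812 0.2085 0.0024] yaw 6.530687285864108 lean -23.451986585502443
1 n 2 off [ 0.34 -3.93 -1.55] tw [-0.  0.  0.]
   tcp [0.501 0.218 0.249] [ 28.   34.  119.4]
2 n 5 off [-4.29 -1.12 -0.84] tw [-0.0819  0.0012  0.0052]
   tcp [0.48  0.    0.303] [ -5.5   5.3 100.8]
3 n 4 off [-4.14 -0.65  1.18] tw [-0.0982 -0.0008  0.0047]
   tcp [ 0.474 -0.167  0.253] [-25.  -19.3  73.3]
4 n 2 off [-0.   -0.91  2.22] tw [0. 0. 0.]
   tcp [ 0.474 -0.167  0.205] [-25.5 -24.9  68.1]
5 n 1 off [-0.   -0.46  1.11] tw [0. 0. 0.]
   tcp [ 0.474 -0.167  0.193] [-25.5 -26.2  66.8]
```

move_arm:
  offset:
    - [0.14,-1.57,-0.62]
    - [0.14,-1.57,-0.62]
    - [0.14,-1.57,-0.62]
    - [0.14,-1.57,-0.62]
    - [0.14,-1.57,-0.62]
  twist:
    - [0,0,0]
    - [0,0,0]
    - [0,0,0]
    - [0,0,0]
    - [0,0,0]
  grip: [0.05,0.05,0.05,0.05,0.05]

```text
time: 15.65
ee_pos: [0.5011, 0.2182, 0.2492]
tcp_rot: [-156.4, 0.0, 96.5]
wrist_force: [0.3, 0.5, -2.9]
opening: 0.0115
grasp_force: 50.7
```

move_arm:
  offset:
    - [-2.15,-0.56,-0.42]
    - [-2.15,-0.56,-0.42]
    - [-2.15,-0.56,-0.42]
    - [-2.15,-0.56,-0.42]
    - [-2.15,-0.56,-0.42]
  twist:
    - [-0.041,0.001,0.003]
    - [-0.041,0.001,0.003]
    - [-0.041,0.001,0.003]
    - [-0.041,0.001,0.003]
    - [-0.041,0.001,0.003]
  grip: [0.05,0.05,0.05,0.05,0.05]

```text
time: 16.15
ee_pos: [0.493, 0.1084, 0.2781]
tcp_rot: [-168.3, -0.0, 95.6]
wrist_force: [-0.0, 0.6, -2.4]
opening: 0.0115
grasp_force: 50.7
```

move_arm:
  offset:
    - [-2.15,-0.56,-0.42]
    - [-2.15,-0.56,-0.42]
    - [-2.15,-0.56,-0.42]
    - [-2.15,-0.56,-0.42]
    - [-2.15,-0.56,-0.42]
  twist:
    - [-0.041,0,0.003]
    - [-0.041,0,0.003]
    - [-0.041,0,0.002]
    - [-0.041,0,0.002]
    - [-0.041,0,0.002]
  grip: [0.05,0.05,0.05,0.05,0.05]

```text
time: 16.65
ee_pos: [0.4776, -0.0008, 0.3024]
tcp_rot: [-180.0, 0.1, 94.9]
wrist_force: [0.4, -0.2, -2.9]
opening: 0.0116
grasp_force: 50.6
```

```bash
python3 t.py 3 8; python3 -c "
from h import *
o=bot.get_obs();print(o['opening'],o['grasp_force'],o['wrist_force'],np.round(o['q'],1))"
```

```text
rel [0.00e+00 2.00e-04 2.03e-01] board now [ 0.4783 -0.0013  0.0994] yaw 4.9433895799064915 lean 0.20244518706313466
3 n 8 off [-2.06 -0.3   0.58] tw [-0.0486 -0.0002  0.0023]
   tcp [ 0.474 -0.167  0.253] [-25.  -19.3  73.3]
0.011618153472726614 50.616862177848816 [ 0.35725309 -0.1504479  -2.919195  ] [-1.000e-01 -3.500e+00  7.000e+00  1.005e+02 -1.000e-01  8.510e+01]
```

move_arm:
  offset:
    - [-2.06,-0.3,0.58]
    - [-2.06,-0.3,0.58]
    - [-2.06,-0.3,0.58]
    - [-2.06,-0.3,0.58]
  twist:
    - [-0.049,0,0.002]
    - [-0.049,0,0.002]
    - [-0.049,0,0.002]
    - [-0.049,0,0.002]
  grip: [0.05,0.05,0.05,0.05]

```text
time: 17.05
ee_pos: [0.474, -0.0836, 0.278]
tcp_rot: [168.8, 0.0, 94.4]
wrist_force: [0.5, -0.2, -3.0]
opening: 0.0114
grasp_force: 50.6
```

move_arm:
  offset:
    - [-2.06,-0.3,0.58]
    - [-2.06,-0.3,0.58]
    - [-2.06,-0.3,0.58]
    - [-2.06,-0.3,0.58]
    - [0,0,0]
  twist:
    - [-0.048,0,0.003]
    - [-0.048,0,0.003]
    - [-0.048,0,0.002]
    - [-0.048,0,0.002]
    - [0,0,0]
  grip: [0.05,0.05,0.05,0.05,0.05]

```text
time: 17.55
ee_pos: [0.4737, -0.1669, 0.2511]
tcp_rot: [157.9, -0.1, 93.7]
wrist_force: [0.6, 0.8, -2.8]
opening: 0.011
grasp_force: 50.7
```

```bash
python3 t.py 45
python3 - <<'E'
from h import *
a=shot('scene');b=shot('top')
for p in(a,b):
  for t in('leg_foot','sample_board','carved_dish','leg_hinge'):
    for q in finder.pinpoint(p,t)[:3]: print(t,round(q['p'],2),q['position'],np.round(w(p,*q['position']),3))
cv2.imwrite('pics/c5.png',np.hstack([cv2.resize(a['color'][140:350,150:350,::-1],(400,420)),cv2.resize(b['color'][100:310,220:420,::-1],(400,420))]))
E
```

```text
rel [0.00e+00 2.00e-04 2.03e-01] board now [ 0.5505 -0.1617  0.0633] yaw 3.7249316949096754 lean 22.281831284663973
4 n 1 off [ 0.03 -1.68  4.31] tw [-0.0038 -0.0008 -0.0028]
   tcp [ 0.474 -0.167  0.205] [-25.5 -24.9  68.1]
5 n 1 off [-0.   -0.46  1.11] tw [0. 0. 0.]
   tcp [ 0.474 -0.167  0.193] [-25.5 -26.2  66.8]
leg_foot 0.73 [178.8, 196.7] [ 0.175 -0.222  0.031]
leg_foot 0.68 [327.0, 155.6] [0.21  0.386 0.018]
sample_board 0.72 [182.9, 199.7] [ 0.194 -0.214  0.03 ]
sample_board 0.7 [238.3, 262.1] [ 0.56  -0.166  0.068]
sample_board 0.56 [331.1, 160.2] [ 0.223  0.4   -0.002]
carved_dish 0.73 [259.2, 302.4] [ 0.686 -0.158  0.012]
carved_dish 0.29 [216.5, 314.1] [ 0.658 -0.285  0.003]
leg_hinge 0.98 [167.9, 230.5] [ 0.3   -0.308  0.021]
leg_hinge 0.97 [222.8, 213.1] [ 0.492 -0.176  0.229]
leg_hinge 0.66 [290.5, 166.0] [0.205 0.221 0.024]
leg_foot 0.85 [137.3, 294.5] [0.224 0.375 0.027]
leg_foot 0.55 [325.7, 222.0] [ 0.444 -0.159  0.115]
sample_board 0.85 [136.1, 292.7] [0.228 0.381 0.018]
sample_board 0.56 [329.4, 187.4] [ 0.54  -0.168  0.111]
carved_dish 0.68 [320.6, 148.8] [ 0.664 -0.152  0.014]
leg_hinge 0.82 [188.9, 303.6] [0.413 0.003 1.477]
```

View pics/c5.png

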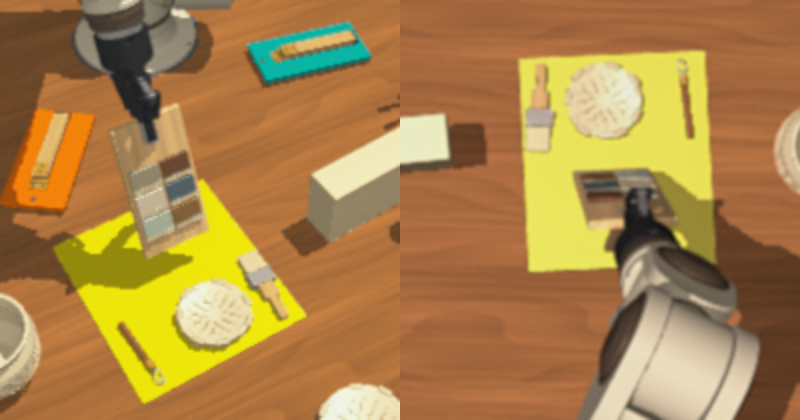

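The tiles (scene crop 165,195) face the dish over the clear half of the mat. Lower gently.

move_arm:
  offset:
    - [0.01,-0.42,1.08]
    - [0.01,-0.42,1.08]
    - [0.01,-0.42,1.08]
    - [0,-0.42,1.07]
    - [0,0,0]
  twist:
    - [-0.004,-0.001,-0.003]
    - [0,0,0]
    - [0,0,0]
    - [0,0,0]
    - [0,0,0]
  grip: [0.05,0.05,0.05,0.05,0.05]

```text
time: 18.55
ee_pos: [0.4754, -0.165, 0.2034]
tcp_rot: [157.8, -0.1, 94.0]
wrist_force: [0.7, 0.5, -3.0]
opening: 0.0113
grasp_force: 50.6
```

```bash
python3 t.py 5; python3 -c "
from h import *
print(bot.get_obs()['wrist_force'])"
```

```text
rel [0.00e+00 2.00e-04 2.03e-01] board now [ 0.5525 -0.1595  0.0156] yaw 4.032179613618122 lean 22.36616476544269
5 n 1 off [-0.15 -0.51  0.93] tw [-0.0023 -0.002   0.0021]
   tcp [ 0.474 -0.167  0.193] [-25.5 -26.2  66.8]
[ 0.68187262  0.48120194 -2.96108145]
```

move_arm:
  offset:
    - [-0.05,-0.15,0.3]
    - [-0.05,-0.14,0.3]
    - [0,0,0]
  twist:
    - [0,0,0]
    - [0,0,0]
    - [0,0,0]
  grip: [0.05,0.05,0.05]

```text
time: 18.85
ee_pos: [0.4759, -0.1665, 0.1993]
tcp_rot: [157.7, -0.0, 94.0]
wrist_force: [-0.3, 0.4, -2.3]
opening: 0.0113
grasp_force: 50.7
```

move_arm:
  offset:
    - [0,-0.05,0.12]
    - [0,0,0]
    - [0,0,0]
  twist:
    - [0,0,0]
    - [0,0,0]
    - [0,0,0]
  grip: [0.05,0.05,0.05]

```text
time: 19.15
ee_pos: [0.476, -0.1664, 0.1983]
tcp_rot: [157.7, -0.0, 94.0]
wrist_force: [0.3, -1.3, -3.2]
opening: 0.0114
grasp_force: 50.6
```

move_arm:
  offset:
    - [0,-0.05,0.12]
    - [0,0,0]
    - [0,0,0]
  twist:
    - [0,0,0]
    - [0,0,0]
    - [0,0,0]
  grip: [0.05,0.05,0.05]

```text
time: 19.45
ee_pos: [0.4759, -0.1663, 0.1968]
tcp_rot: [157.7, -0.0, 94.0]
wrist_force: [-0.4, -1.0, -3.4]
opening: 0.0111
grasp_force: 50.6
```

```bash
python3 t.py 5; python3 -c "
from h import *
o=bot.get_obs();print(o['wrist_force'],o['torque'])"
```

```text
rel [0.00e+00 2.00e-04 2.03e-01] board now [ 0.5536 -0.1611  0.0093] yaw 4.077267945599533 lean 22.540011113264985
5 n 1 off [-0.01 -0.3   0.3 ] tw [ 0.0007 -0.0005  0.0029]
   tcp [ 0.474 -0.167  0.193] [-25.5 -26.2  66.8]
[-0.39639001 -0.9517517  -3.42344071] [-0.01375171  0.63807818 -0.02221359]
```

move_arm:
  offset:
    - [0,-0.06,0.15]
    - [0,0,0]
    - [0,0,0]
  twist:
    - [0,0,0]
    - [0,0,0]
    - [0,0,0]
  grip: [0.05,0.05,0.05]

```text
time: 19.75
ee_pos: [0.4759, -0.1663, 0.1951]
tcp_rot: [157.7, -0.0, 94.0]
wrist_force: [-0.1, 0.4, -3.2]
opening: 0.0114
grasp_force: 50.6
```

move_arm:
  offset:
    - [0,-0.05,0.1]
    - [0,0,0]
    - [0,0,0]
  twist:
    - [0,0,0]
    - [0,0,0]
    - [0,0,0]
  grip: [0.05,0.05,0.05]

```text
time: 20.05
ee_pos: [0.4759, -0.1663, 0.1941]
tcp_rot: [157.7, -0.0, 94.0]
wrist_force: [-0.1, -0.2, -2.9]
opening: 0.0116
grasp_force: 50.8
```

move_arm:
  offset:
    - [0,-0.04,0.08]
    - [0,0,0]
    - [0,0,0]
  twist:
    - [0,0,0]
    - [0,0,0]
    - [0,0,0]
  grip: [0.05,0.05,0.05]

```text
time: 20.35
ee_pos: [0.4762, -0.1664, 0.1939]
tcp_rot: [157.6, 0.0, 94.0]
wrist_force: [1.0, 1.5, 2.2]
opening: 0.0117
grasp_force: 51.3
```

```bash
python3 t.py 5; python3 -c "
from h import *
o=bot.get_obs();print(o['wrist_force'],o['torque'])"
```

```text
rel [0.00e+00 2.00e-04 2.03e-01] board now [ 0.5541 -0.1613  0.0065] yaw 4.094048706613336 lean 22.623776849767715
5 n 1 off [ 0.01 -0.22  0.02] tw [ 0.0022 -0.0002  0.0031]
   tcp [ 0.474 -0.167  0.193] [-25.5 -26.2  66.8]
[0.97483036 1.45581986 2.19048696] [ 0.06688329  0.05612924 -0.02265365]
```

Contact felt. Relax the grip, then open.

move_arm:
  offset:
    - [0,0,0]
    - [0,0,0]
    - [0,0,0]
  twist:
    - [0,0,0]
    - [0,0,0]
    - [0,0,0]
  grip: [0.05,0.05,0.05]
  force: 20

```text
time: 20.65
ee_pos: [0.4762, -0.1665, 0.1938]
tcp_rot: [157.6, 0.0, 94.0]
wrist_force: [1.7, 0.5, 4.4]
opening: 0.0114
grasp_force: 51.7
```

move_arm:
  offset:
    - [0,0,0]
    - [0,0,0]
    - [0,0,0]
    - [0,0,0]
    - [0,0,0]
  twist:
    - [0,0,0]
    - [0,0,0]
    - [0,0,0]
    - [0,0,0]
    - [0,0,0]
  grip: [0.2,0.25,0.3,0.35,0.4]

```text
time: 21.15
ee_pos: [0.4757, -0.1664, 0.193]
tcp_rot: [157.7, -0.0, 94.0]
wrist_force: [-0.5, 0.1, 0.8]
opening: 0.0339
grasp_force: 0.0
```

Run:
```python
from h import *
o=bot.get_obs();print(o['wrist_force'],o['opening'],o['grasp_force'])
p=shot('scene'); X=cloud(p)
m=(abs(X[...,0]-.51)<.07)&(abs(X[...,1]+.165)<.05)&(X[...,2]>.015)&(X[...,2]<.14); Q=X[m]
for _ in range(4):
    c=Q.mean(0); n=np.linalg.svd(Q-c,full_matrices=False)[2][2]; n*=np.sign(n[0]); e=(Q-c)@n; Q=Q[abs(e)<max(.003,2*e.std())]
print(len(Q),c,n,'lean',np.degrees(np.arcsin(n[2])),'yaw',np.degrees(np.arctan2(n[1],n[0])),e.std())
```

```text
[-0.46809227  0.08533505  0.84552469] 0.033894639721997584 0.0
1001 [ 0.53619978 -0.16478523  0.0808934 ] [0.9341775  0.0563831  0.35232563] lean 20.62962745007571 yaw 3.453946686576534 0.0024938416117061078
```

move_arm:
  offset:
    - [0,0,0]
    - [0,0,0]
    - [0,0,-1]
    - [0,0,-2]
    - [0,0,-3]
  twist:
    - [0,0,0]
    - [0,0,0]
    - [0,0,0]
    - [0,0,0]
    - [0,0,0]
  grip: [0.6,0.7,0.7,0.7,0.7]

```text
time: 21.7
ee_pos: [0.4523, -0.1677, 0.2485]
tcp_rot: [157.8, -0.1, 94.0]
wrist_force: [0.2, -0.5, 0.0]
opening: 0.0596
grasp_force: 0.0
```

move_arm:
  offset:
    - [0,0,-4]
    - [0,0,-4]
    - [0,0,-3]
    - [0,0,0]
    - [0,0,0]
  twist:
    - [0,0,0]
    - [0,0,0]
    - [0,0,0]
    - [0,0,0]
    - [0,0,0]
  grip: [0.7,0.7,0.7,0.7,0.7]

```text
time: 22.2
ee_pos: [0.4113, -0.1711, 0.3513]
tcp_rot: [157.6, 0.0, 94.0]
wrist_force: [-0.5, 0.0, -0.5]
opening: 0.0595
grasp_force: 0.0
```

```bash
python3 m.py
python3 - <<'E'
from h import *
a=shot('scene');b=shot('wrist')
for p in(a,b):
  for t in('leg_foot','sample_board','leg_hinge'):
    for q in finder.pinpoint(p,t)[:3]: print(t,round(q['p'],2),np.round(q['position']),np.round(w(p,*q['position']),3))
cv2.imwrite('pics/c6.png',np.hstack([cv2.resize(a['color'][140:350,150:350,::-1],(380,400)),cv2.resize(b['color'][...,::-1],(400,400))]))
X=cloud(a); m=(abs(X[...,0]-.51)<.07)&(abs(X[...,1]+.165)<.05)&(X[...,2]>.03)&(X[...,2]<.2); Q=X[m]
for _ in range(5):
    c=Q.mean(0); n=np.linalg.svd(Q-c,full_matrices=False)[2][2]; n*=np.sign(n[0]); e=(Q-c)@n; Q=Q[abs(e)<max(.003,2*e.std())]
print(len(Q),c,'lean',np.degrees(np.arcsin(n[2])),'yaw',np.degrees(np.arctan2(n[1],n[0])),e.std())
E
```

```text
[ 20 103 236] [ 31  37 239] [ 12 159 136] [ 18  83 117]
leg_foot 0.66 [179. 199.] [ 0.185 -0.226  0.032]
leg_foot 0.59 [327. 156.] [0.214 0.386 0.016]
leg_foot 0.38 [334. 237.] [0.617 0.143 0.079]
sample_board 0.98 [239. 271.] [ 0.56  -0.164  0.021]
sample_board 0.78 [330. 158.] [ 0.206  0.406 -0.005]
sample_board 0.64 [183. 197.] [ 0.178 -0.209  0.028]
leg_hinge 0.91 [290. 166.] [0.203 0.22  0.024]
leg_hinge 0.79 [228. 228.] [ 0.496 -0.165  0.164]
leg_hinge 0.74 [166. 228.] [ 0.286 -0.31   0.022]
leg_foot 0.77 [206. 167.] [ 0.441 -0.17   0.02 ]
sample_board 0.68 [279. 160.] [ 0.467 -0.137  0.207]
leg_hinge 0.69 [267. 185.] [ 0.361 -0.106  0.46 ]
leg_hinge 0.68 [ 86. 272.] [ 0.296 -0.297  0.033]
leg_hinge 0.21 [379. 164.] [ 0.741 -0.165 -0.001]
1433 [ 0.51785332 -0.16566186  0.12227632] lean 24.7721988381725 yaw 3.5967201432169893 0.0025577798855858256Traceback (most recent call last):
  File "m.py", line 9, in <module>
    hull=cv2.convexHull(np.argwhere(ym)[:,::-1].astype(np.int32)); mm=np.zeros(ym.shape,np.uint8); cv2.fillConvexPoly(mm,hull,1); rect(ym,'mat')
                                                                                                   ~~~~~~~~~~~~~~~~~~^^^^^^^^^^^
cv2.error: OpenCV(4.12.0) /io/opencv/modules/imgproc/src/drawing.cpp:2404: error: (-215:Assertion failed) points.checkVector(2, CV_32S) >= 0 in function 'fillConvexPoly'
```

View pics/c6.png

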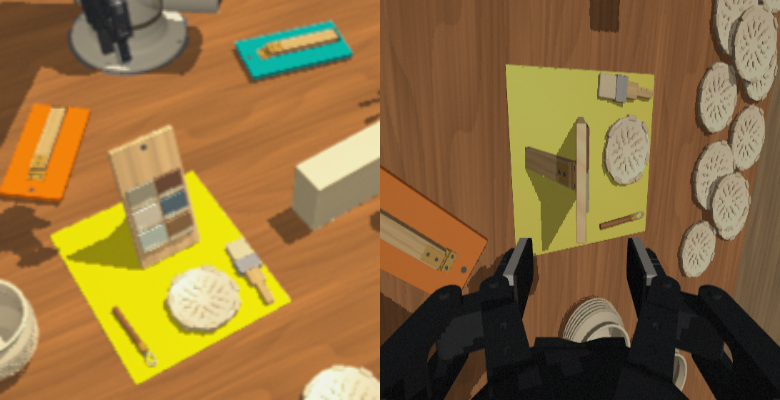

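The board stands on its opened leg on the clear half of the mat. The tiles face the dish, and the brick, dish and tools are unmoved. Hand in.

```bash
python3 -c "
from workcell import bot
print(bot.job_done())"
```

```text
the job is handed in; nothing more can be done
None
```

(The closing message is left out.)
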